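# Set the rod-panel gauge to 7 and run the panel under its bar

### The arm

A 6-joint arm with a two-finger parallel gripper is mounted at the origin on the work surface. World frame = base frame: x ahead of the robot, y to its left, z up, the work surface at z = 0. Lengths are in mm, angles in rad, forces in N, time in s.
With the tool pointing down it reaches from about 325 to 850 mm from the base axis. Payload 15.5 kg.
Tool frame: the origin (TCP) lies midway between the tips of the shut fingers; the grasp point (between the pads) lies bot.grasp_offset behind it (bot.grasp_offset is the distance from the TCP to the grasp point, in mm); z points along the fingers, y is the line along which they close (so a half turn about z gives the same grasp; the last joint's range is limited). The gripper opens to 91 mm and grips with 3 to 60 N. Pads are 32 mm wide; open, the fingers measure 118 mm over their backs; the gripper's body (76 mm by 178 mm) begins 60 mm behind the grasp point.
Start: joints at [1.121, 0.494, 1.345, -0, 1.302, -0.096], TCP at [217.122, 586.075, 190.315] pointing down, gripper open.
Joint ranges: [-2.91, 2.91], [-0.82, 2.16], [0.22, 2.67], [-1.22, 4.37], [0.12, 2.79], [-3.08, 3.08]. Speed limits (rad/s): [1.89, 1.89, 2.57, 3.01, 3.01, 3.01].

### API

Orientations are given as a unit quaternion [x, y, z, w].
In Python, from cell import bot gives the robot as it stands. The module is installed in compiled form; this text tells all that it offers.
- The arm moves only by the shell command python3 -m inch 'ROWS' [FORCE]. ROWS is a JSON object of lists of equal length, an entry for each row: "travel": the shift along the tool's x, y, z in mm, a list of three; "rotation": the turn, a rotation vector about the tool's x, y, z in rad, a list of three; "fingers": the finger opening in mm, from 0 to 91.2. A call has 1 to 20 rows; each row is the pose to reach, as a shift and turn from the pose commanded when the call began, along the tool's axes at that moment; what a row does not reach only later rows make up. A row lasts 1/8 s, in which the tool goes at most 62.5 mm and 10.7 degrees, less where a joint would pass 70% of its speed; a pose out of reach is approached as far as the arm can. A call with a gripper value outside its range is refused whole. The fingers move at their own pace and stop on an object; FORCE is the grip in N (left out, the last holds). Time passes only in rows, so rows that repeat a pose let the fingers close. It gives the time, the measured TCP pose, the force, the opening and the grip force at its end, in the units of the state.
- bot.get_obs(): the state, without advancing time (a new reading comes with each control period).
- bot.read_camera(name): name is "scene" or "top" or "wrist"; returns the picture (384x512x3 uint8, blue, green, red); there is no depth.
- bot.camera_info(name): a dict with "camera_matrix" (3x3 intrinsics, pixels), "R" (3x3) and "t" (3): a world point X has camera coordinates R X + t; the wrist camera has in their place "tool_from_camera" (4x4, takes a point from camera to tool coordinates, whose origin is the TCP and whose axes are the flange's). Camera axes: x right, y down, z forward; pixel columns grow to the right and rows downward; lengths in mm; the calibration is good to about 2 mm. A picture is of the moment at which its call begins: read the wrist's pose just before it. camera_info takes no time and is no camera call.
- bot.close_job(): hands the job in; it is judged then, once.
The state is a dict: "clock": time; "joint_pos": joint angles; "joint_vel": joint speeds; "joint_efforts": joint torques, N m; "tcp_pos": TCP position; "tool_rot": TCP orientation; "force": force on the tool from outside, world axes, zero at the start; "moment": the same for the moment, N m; "width": opening from 0.0 (shut) to 1.0 (fully open); "gripper_force": force on a finger pad.
Only numpy, scipy, OpenCV 4.12 (cv2) and the standard library are available. Lean on these libraries where they do the work, as an engineer would, in place of code of your own. Each camera call takes 0.05 s, during which the arm holds its last target. There are 200 camera calls.

### The job

Turn the collar on top of the thickness gauge until its red pointer rests clicked in at number 7. Then slide the paper-rod panel along the gauge's track, under the bar, until its front end rests against the red end stop, leaving the collar at 7. Leave the other things on the desk where they are.

Things in the scene. Friction and masses are not known exactly. Their poses are not given: they have to be found in the camera images.
- gauge: Thickness gauge, fixed: plywood base 375 x 140 mm, 8 mm thick, x = -290 to +85 mm. Origin on the desk straight below the collar's axis; x runs along the track towards the end stop, z up. Track floor 8 mm above the desk, 84 mm wide between two aluminium rails 8 mm wide and 10 mm high. Blue bridge over x = 0: posts 40 mm (x) by 16 mm at y = +-60 mm, beam top 80 mm above the desk
- scale (a point): Centre of the flat top, 93 mm above the desk, of the white drum (radius 52 mm) on the bridge. It carries the numbers 1 to 9, 30 degrees apart, clockwise seen from above: 5 lies on the gauge's +x side (towards the end stop), 7 lies 60 degrees clockwise from there, 1 lies 120 degrees anticlockwise from there
- bar_foot (a point): Middle of the underside of the steel bar that hangs in the bridge across the track (16 mm along x). The collar raises it 3 mm per number: 2 mm above the track floor at 1, 17 mm at 6, 20 mm at 7
- stop (a point): Middle of the foot, on the track floor, of the face of the red end stop that looks back along the track; it lies at x = +60 mm, z = 8 mm in the gauge's frame. The stop is 100 mm wide and 22 mm high
- dial (a joint): Angle of the knurled collar in rad, growing as it turns clockwise seen from above: 0 = pointer at 1, 0.5236 per number, 3.1416 = 7, 4.189 = 9 (it stops just beyond 1 and 9). A spring detent clicks it into each number; leaving one takes about 0.15 N m
- collar (a point): Centre of the knurled dark steel collar, 42 mm in diameter, upright axis, 40 mm tall from 94 to 134 mm above the desk; this point is on the axis at 114 mm and turns with the collar. A red stripe on its top, side and foot is the pointer
- panel: Loose rigid wall panel of glued newspaper rods, 180 mm (x) by 80 mm (y) by 18 mm thick, about 150 g, flat in the track in front of the bridge, x along the track. Origin at the centre of its underside; front end at x = +90 mm, rear end at -90 mm. When home its origin is at x = -30 mm in the gauge's frame; the rear end, 120 mm before the collar's axis, still sticks out of the bridge
- glue: White glue bottle with orange cap, diameter 48 mm, 130 mm tall, origin under its centre; leave alone
- mug: Blue mug, diameter 76 mm, 90 mm tall, origin under its centre; leave alone
- scissors: Scissors lying flat, about 170 mm long along x, handles to -x, 8 mm thick, origin under the pivot; leave alone
- bundle: Bundle of paper rods with two blue bands, 220 mm along x, 34 mm wide, 18 mm tall, origin under its centre; leave alone
- tape: Yellow tape roll lying flat, diameter 76 mm, 18 mm tall, origin under its centre; leave alone
- clipbox: Small cardboard box 70 x 50 x 30 mm, origin under its centre; leave alone
There are look-alikes about, which are no part of the job. There is more than one size of the panel; the job needs the larger.

How it is judged (in metres and radians):
On the way, in this order (a step that is already met when the one before it is completed fails the run):
1. the collar rests at 7 while the panel is still in front of the bar (value of joint dial between 3.01159 and 3.27159 rad and velocity of joint dial between -0.05 and 0.05 rad/s and x of panel in the frame of gauge below -0.09 m), for 0.4 s.
2. the panel lies in the track with its front end against the end stop (x of panel in the frame of gauge between -0.035 and -0.026 m and y of panel in the frame of gauge between -0.006 and 0.006 m and z of panel in the frame of gauge between 0.005 and 0.012 m), for 0.2 s.
At the end, for the whole second after the job is handed in: The collar rests in the click of 7 (within 0.13 rad), and the panel lies flat on the track floor under the bar, at rest, its front end against the end stop (within about 5 mm) (all of step 2 and value of joint dial between 3.01159 and 3.27159 rad and velocity of joint dial between -0.05 and 0.05 rad/s and linear speed of panel below 0.02 m/s); the robot touches nothing.
It fails at once if another thing on the desk is moved by more than 30 mm (distance of any of glue, mug, scissors, bundle, tape, clipbox from where it was at the start of the episode above 0.03 m).
It also fails if it takes over 54 s, if anything falls off the work surface, if the arm or the gripper's body presses on something with over 40 N, if the wrist force passes 120 N, or if a joint passes its speed limit or range.

## Working session

There is one attempt and no reset: what is moved stays moved. The work goes in short steps, Python scripts to look and compute and a shell command to move; the robot and the scene stay as the last step left them, time stands still between calls to the robot, and variables do not carry over. Pictures are saved under pics/ and viewed, at most 10 in all, crops included, and the job is handed in when it is done.

```bash
mkdir -p pics
python3 - <<'E'
from cell import bot
import cv2,numpy as np
for n in("scene","top"):
    cv2.imwrite(f"pics/{n}0.png",cv2.resize(bot.read_camera(n),(800,600),interpolation=cv2.INTER_CUBIC)); 
    i=bot.camera_info(n); print(n,i["camera_matrix"],i["R"],i["t"])
print(bot.get_obs(),bot.grasp_offset,bot.camera_info("wrist"))
E
```

```text
scene [[399.73164866   0.         250.88105059]
 [  0.         399.73164866 194.09380573]
 [  0.           0.           1.        ]] [[ 8.25291267e-01  5.64707249e-01 -2.15122322e-04]
 [ 4.78528505e-01 -6.99547531e-01 -5.30701161e-01]
 [-2.99841281e-01  4.37880092e-01 -8.47558984e-01]] [-447.41880538 -244.80533665 1487.50222293]
top [[476.13868654   0.         251.72565724]
 [  0.         476.13868654 193.60209149]
 [  0.           0.           1.        ]] [[-2.78166381e-04 -9.99939974e-01  1.09531475e-02]
 [-9.97039347e-01 -5.64889242e-04 -7.68909720e-02]
 [ 7.68925439e-02 -1.09421075e-02 -9.96979341e-01]] [ -30.72128221  566.61655724 1333.93113266]
{'clock': 0.1, 'joint_pos': array([ 1.12048362e+00,  4.94105837e-01,  1.34604711e+00, -4.10184444e-05,
        1.30250698e+00, -9.54843707e-02]), 'joint_vel': array([-0.00185853, -0.002575  , -0.0003629 ,  0.00135141, -0.00131594,
       -0.00096838]), 'joint_efforts': array([ 1.53029127e-03, -8.80246067e+01, -3.82550025e+01,  7.11169140e-02,
        4.80808283e-02, -4.34787421e-05]), 'tcp_pos': array([216.98824149, 585.74091998, 189.81483977]), 'tool_rot': array([ 1.76479535e-01,  9.84304165e-01, -5.19217414e-04, -1.24786747e-04]), 'force': array([-0.50383226,  0.05526992, -0.66441432]), 'moment': array([-0.0343566 ,  0.04304763,  0.02071451]), 'gripper_force': 0.0, 'width': 1.0027308437330134} 18.8 {'camera_matrix': array([[284.72190359,   0.        , 254.52728072],
       [  0.        , 284.72190359, 186.66845268],
       [  0.        ,   0.        ,   1.        ]]), 'tool_from_camera': array([[-4.49133586e-04, -9.70823546e-01, -2.39794582e-01,
         6.71568843e+01],
       [ 9.99999898e-01, -4.47973797e-04, -5.93425830e-05,
         1.18335989e+00],
       [-4.98105124e-05, -2.39794584e-01,  9.70823648e-01,
        -1.95041776e+02],
       [ 0.00000000e+00,  0.00000000e+00,  0.00000000e+00,
         1.00000000e+00]])}
```

View pics/scene0.png

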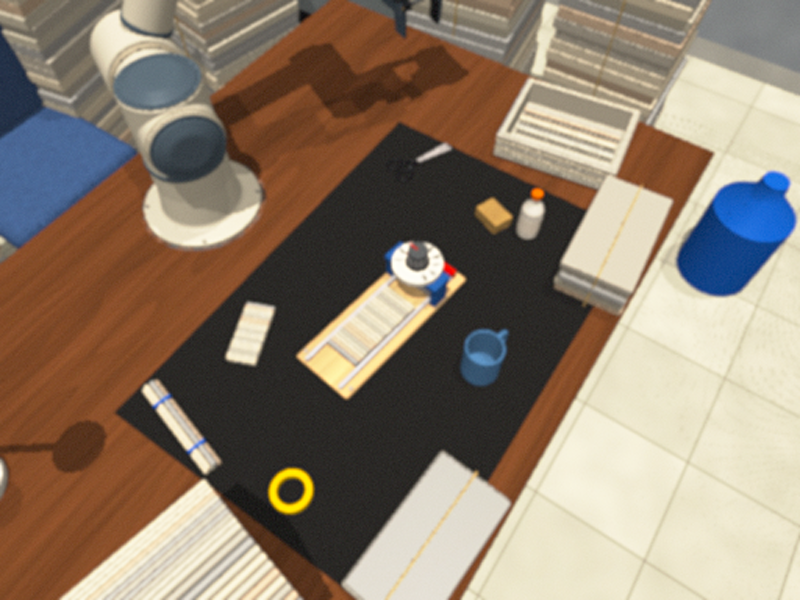

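View pics/top0.png

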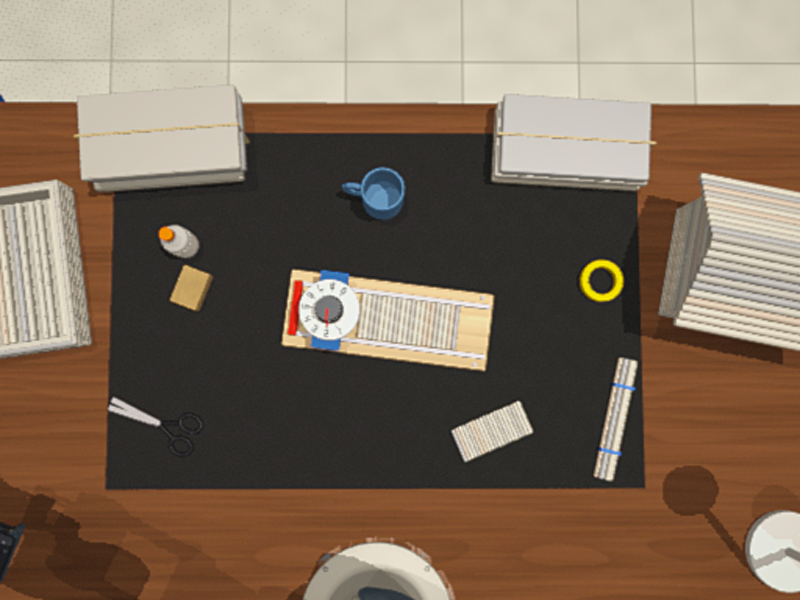

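The scene view shows the gauge at about (385,325) and the robot at the upper left. The top view shows the collar at (329,310), the red stop at (296,307) on the left (world +y), and the large panel in the track at (408,320). The pointer points down the picture, near number 2. The loose small panel at (492,431) is the look-alike.

```bash
cat > h.py <<'E'
import numpy as np,cv2
from cell import bot
from scipy.spatial.transform import Rotation as Ro
def cam(n,o=None):
    i=bot.camera_info(n);K=i["camera_matrix"]
    if n!="wrist": R=i["R"].T; return K,R,-R@i["t"]
    T=i["tool_from_camera"]; Q=Ro.from_quat(o["tool_rot"]).as_matrix()
    return K,Q@T[:3,:3],Q@T[:3,3]+o["tcp_pos"]
def ray(c,p):
    K,R,t=c; d=R@np.linalg.inv(K)@[p[0],p[1],1]; return t,d/np.linalg.norm(d)
def plane(c,p,z):
    t,d=ray(c,p); return t+d*(z-t[2])/d[2]
def tri(rs):
    A=sum(np.eye(3)-np.outer(d,d) for t,d in rs); b=sum((np.eye(3)-np.outer(d,d))@t for t,d in rs)
    X=np.linalg.solve(A,b); return X,[np.linalg.norm(np.cross(d,X-t)) for t,d in rs]
def red(im):
    h=cv2.cvtColor(im,cv2.COLOR_BGR2HSV); return (((h[...,0]<6)|(h[...,0]>174))&(h[...,1]>170)&(h[...,2]>90)).astype(np.uint8)
def blobs(m,amin=8):
    n,l,s,c=cv2.connectedComponentsWithStats(m); return [(s[i,4],c[i].round(1)) for i in np.argsort(-s[1:,4])+1 if s[i,4]>=amin][:6],l
E
python3 - <<'E'
from h import *
im=bot.read_camera("top"); c=cam("top")
b,l=blobs(red(im)); print(b)
for a,p in b[:3]: print(a,plane(c,p,30)[:2].round(1),plane(c,p,134)[:2].round(1))
for nm,p,z in(("collar",(329,308),134),("drum",(328,310),93),("base",(293,270),8),("base",(494,294),8),("base",(486,370),8),("base",(283,345),8),("panelrear",(458,325),26),("panelrear",(460,305),26),("panelrear",(456,347),26),("glue",(180,245),60),("mug",(382,193),90),("clip",(190,288),30),("bundle",(616,418),18),("scis",(160,425),5)):
    print(nm,plane(c,np.array(p)/1.5625,z).round(1))
s=cam("scene")
for nm,p,q in(("collartop",(329,308),(418,248)),("drum",(328,310),(418,264)),("corner",(486,370),(298,357)),("corner",(494,294),(348,397))):
    print(nm,*tri([ray(c,np.array(p)/1.5625),ray(s,np.array(q)/1.5625)]))
E
```

```text
[(np.int32(163), array([188.5, 196.9]))]
163 [556.6 148.1] [549.3 135.4]
collar [548.7  78.  134. ]
drum [548.1  82.8  93. ]
base [627.7 154.3   8. ]
base [ 583.5 -216.6    8. ]
base [ 443.8 -200.5    8. ]
base [489.6 171.2   8. ]
panelrear [ 525.4 -148.    26. ]
panelrear [ 561.8 -151.9   26. ]
panelrear [ 485.6 -144.1   26. ]
glue [665.9 348.7  60. ]
mug [753.6 -10.1  90. ]
clip [592.1 337.3  30. ]
bundle [ 357.2 -434.2   18. ]
scis [344.6 393.    5. ]
collartop [549.49681147  78.49399782 137.3356035 ] [np.float64(1.2788917063276262), np.float64(1.2788917063277325)]
drum [549.46609054  84.21328802  76.49449628] [np.float64(0.30756735426818094), np.float64(0.30756735426825005)]
corner [ 445.33348788 -200.27123303   -1.49615281] [np.float64(2.1919776319520827), np.float64(2.1919776319521342)]
corner [ 584.65926726 -215.77404235    7.55941611] [np.float64(1.4197876792458584), np.float64(1.419787679245724)]
```

The points agree with the given sizes: the base measures 374 mm long, the gauge x axis is at about 83.1°, the collar is at about (548.5, 79.4), and its top triangulates near 137 mm. Next I move the wrist over the collar for a closer look, with the tool turned by +73° so it ends aligned with the track.

```bash
python3 -m inch '{"travel":[[-487,-360,0],[-487,-360,0],[-487,-360,0],[-487,-360,0],[-487,-360,0],[-487,-360,0],[-487,-360,0],[-487,-360,0],[-487,-360,0],[-487,-360,0],[-487,-360,0],[-487,-360,0],[-487,-360,0],[-487,-360,0],[-487,-360,0],[-487,-360,0],[-487,-360,0],[-487,-360,0]],"rotation":[[0,0,-0.1],[0,0,-0.2],[0,0,-0.3],[0,0,-0.4],[0,0,-0.5],[0,0,-0.6],[0,0,-0.7],[0,0,-0.8],[0,0,-0.9],[0,0,-1.0],[0,0,-1.1],[0,0,-1.2],[0,0,-1.281],[0,0,-1.281],[0,0,-1.281],[0,0,-1.281],[0,0,-1.281],[0,0,-1.281]],"fingers":[91,91,91,91,91,91,91,91,91,91,91,91,91,91,91,91,91,91]}'
python3 - <<'E'
from h import *
o=bot.get_obs(); im=bot.read_camera("wrist"); np.savez("w1.npz",im=im,**o)
cv2.imwrite("pics/w1.png",cv2.resize(im,(800,600),interpolation=cv2.INTER_CUBIC)); print(o["tcp_pos"],o["tool_rot"],o["clock"],blobs(red(im))[0])
c=cam("wrist",o)
for p in [(548.5,79.4,134),(548.5,79.4,93)]:
    q=c[0]@c[1].T@(np.array(p)-c[2]); print(q[:2]/q[2]*1.5625)
E
```

```text
clock: 2.4
tcp_pos: [548.7, 79.3, 190.3]
tool_rot: [-0.447, 0.895, 0.0, 0.0]
force: [-0.1, 0.1, -0.8]
width: 0.999
gripper_force: 0.0
[548.71228887  79.34409856 190.33801728] [-4.46625403e-01  8.94721046e-01  2.54362394e-06  1.28838733e-05] 2.4 [(np.int32(226), array([304.1, 202.5])), (np.int32(124), array([268. , 184.3])), (np.int32(36), array([254.1, 231.2]))]
[397.50585086 298.04973716]
[397.56592167 282.62573573]
```

View pics/w1.png

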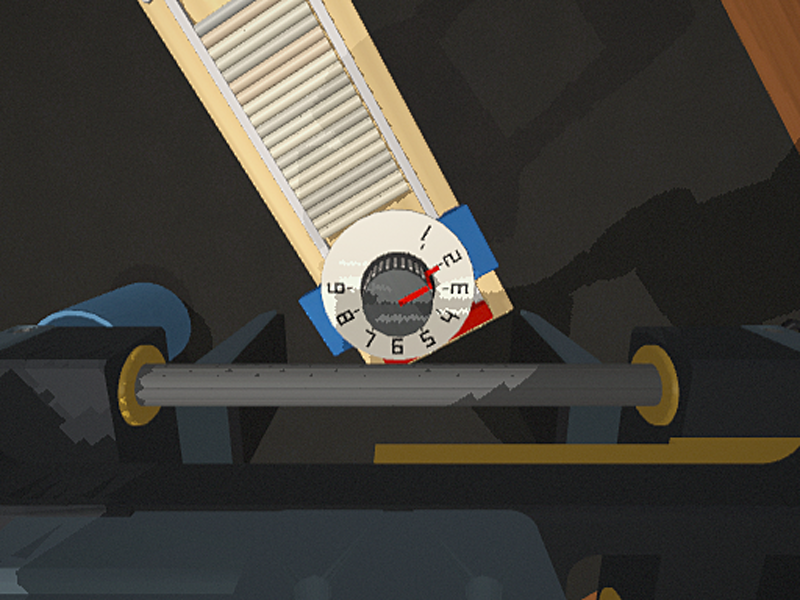

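The wrist view shows the pointer at number 2, with its stripe from (402,303) to (433,286). The drum is centred at about (398,287) and the collar's top at about (398,302), both within 4 px of prediction. I shift the tool for a second view and triangulate from the two.

```bash
python3 -m inch '{"travel":[[-35,0,0],[-70,0,0],[-70,0,0],[-70,0,0]],"rotation":[[0,0,0],[0,0,0],[0,0,0],[0,0,0]],"fingers":[91,91,91,91]}' >/dev/null
cat > m.py <<'E'
from h import *
o=bot.get_obs(); im=bot.read_camera("wrist"); np.savez("w2.npz",im=im,**o)
D=[];C=[];S=[]
for f in("w1.npz","w2.npz"):
    z=np.load(f); im=z["im"]; c=cam("wrist",z); g=im.astype(int)
    q=c[0]@c[1].T@(np.array([548.5,79.4,93])-c[2]); q=q[:2]/q[2]
    yy,xx=np.mgrid[:384,:512]; near=np.hypot(xx-q[0],yy-q[1])<62
    # drum: bright and low saturation, convex hull circle
    m=((g.min(2)>150)&(g.max(2)-g.min(2)<45)&near).astype(np.uint8)
    n,l,s,_=cv2.connectedComponentsWithStats(m); m=(l==1+np.argmax(s[1:,4])).astype(np.uint8)
    h=cv2.convexHull(cv2.findNonZero(m)); e=cv2.minEnclosingCircle(h); el=cv2.fitEllipse(h); D.append(ray(c,el[0]))
    k=((g.max(2)<130)&(g.max(2)-g.min(2)<25)&(np.hypot(xx-q[0],yy-q[1]-6)<32)).astype(np.uint8)
    n,l,s,ct=cv2.connectedComponentsWithStats(k); i=1+np.argmax(s[1:,4]); kh=cv2.convexHull(cv2.findNonZero((l==i).astype(np.uint8)))
    print(f,"drum",e,el,"dark box",s[i],plane(c,el[0],93).round(1),blobs(red(im))[0])
cv2.imwrite("pics/w2.png",cv2.resize(im,(800,600),interpolation=cv2.INTER_CUBIC))
print(tri(D),o["tcp_pos"])
E
python3 m.py
```

```text
w1.npz drum ((253.6042938232422, 172.12464904785156), 57.25760269165039) ((251.20594787597656, 173.79916381835938), (101.31817626953125, 114.1021499633789), 155.56613159179688) dark box [ 231  162   48   57 1899] [546.6  71.3  93. ] [(np.int32(226), array([304.1, 202.5])), (np.int32(124), array([268. , 184.3])), (np.int32(36), array([254.1, 231.2]))]
w2.npz drum ((253.0, 112.5), 61.89719009399414) ((251.0927734375, 110.63009643554688), (106.31401062011719, 121.05160522460938), 165.38865661621094) dark box [ 229   90   51   52 1918] [549.8  76.   93. ] [(np.int32(870), array([281.3, 163.1])), (np.int32(105), array([267.2, 107.9]))]
(array([549.87566787,  75.30523825,  67.16455371]), [np.float64(0.1441310512815796), np.float64(0.1441310512814028)]) [590.3793658  135.04432669 190.11444361]
```

View pics/w2.png

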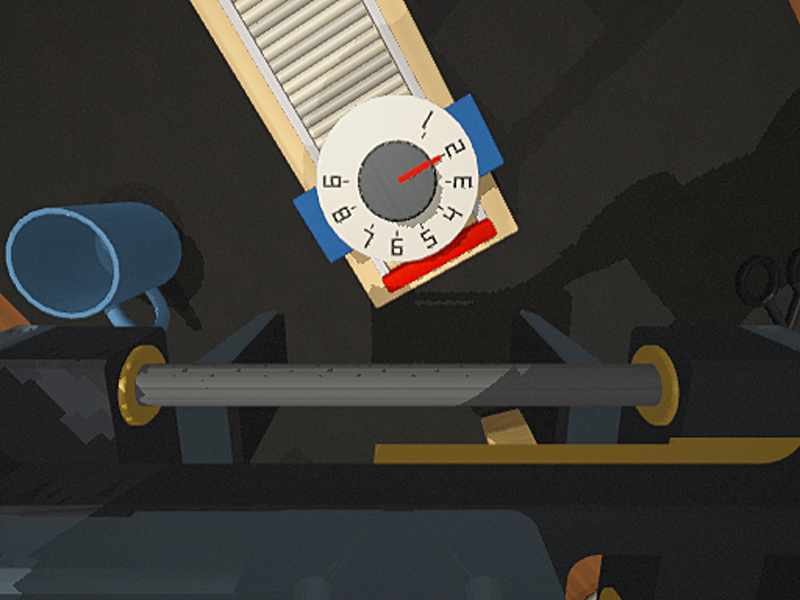

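In the second view the collar's top disc is centred at (397,181), the drum at (398,179), and the stop face's red bar runs from (385,285) to (495,230). My drum mask merged with the panel, so I use the limb readings, each scaled back to raw pixels.

Run:
```python
from h import *
P={"drum":((398,287),(398,179)),"collartop":((398.3,302),(397.3,181))}
z=[np.load(f) for f in("w1.npz","w2.npz")]; c=[cam("wrist",dict(x)) for x in z]; t=cam("top")
for n,p in P.items():
    r=[ray(c[i],(np.array(p[i])+.5)/1.5625-.5) for i in (0,1)]
    print(n,tri(r),[plane(c[i],(np.array(p[i])+.5)/1.5625-.5,{"drum":93,"collartop":134}[n]).round(1) for i in (0,1)])
# stop bar ends (top, z=30) w2 & base far corners z=8, rail edges
for n,p,h in(("stop top back edge ends",(382,276),30),("",(492,221),30),("base corner",(376,307),8),("base corner",(518,233),8)):
    print(n,plane(c[1],(np.array(p)+.5)/1.5625-.5,h).round(1))
```

```text
drum (array([549.35884588,  80.88791551,  97.7952219 ]), [np.float64(0.10290802027479146), np.float64(0.1029080202747096)]) [array([550.1,  81.7,  93. ]), array([549.3,  80.9,  93. ])]
collartop (array([550.22723067,  81.88726318, 131.02499652]), [np.float64(0.18487392144822778), np.float64(0.1848739214482862)]) [array([549.6,  81.4, 134. ]), array([550.4,  81.8, 134. ])]
stop top back edge ends [605.5 133.9  30. ]
 [508.9 151.   30. ]
base corner [630.  156.1   8. ]
base corner [494.4 176.8   8. ]
```

The collar axis is at about (549.7, 81.4). The triangulated heights, 131 for the collar top and 98 for the drum, agree with 134 and 93. I centre over the collar, descend and grip.

```bash
python3 -m inch '{"travel":[[35,0.5,0],[68,0.5,0],[68,0.5,0],[68,0.5,30],[68,0.5,60],[68,0.5,84],[68,0.5,84],[68,0.5,84],[68,0.5,84],[68,0.5,84],[68,0.5,84],[68,0.5,84],[68,0.5,84],[68,0.5,84]],"rotation":[[0,0,0],[0,0,0],[0,0,0],[0,0,0],[0,0,0],[0,0,0],[0,0,0],[0,0,0],[0,0,0],[0,0,0],[0,0,0],[0,0,0],[0,0,0],[0,0,0]],"fingers":[91,91,91,91,91,91,91,91,36,36,36,36,36,36]}' 40
```

```text
clock: 4.75
tcp_pos: [550.2, 80.8, 106.4]
tool_rot: [-0.447, 0.895, -0.001, 0.0]
force: [3.2, -3.0, 0.0]
width: 0.434
gripper_force: 40.0
```

```bash
python3 -m inch '{"travel":[[0,0,0],[0,0,0],[0,0,0],[0,0,0],[0,0,0],[0,0,0],[0,0,0],[0,0,0],[0,0,0],[0,0,0],[0,0,0],[0,0,0],[0,0,0],[0,0,0],[0,0,0],[0,0,0],[0,0,0],[0,0,0],[0,0,0],[0,0,0]],"rotation":[[0,0,0.15],[0,0,0.3],[0,0,0.45],[0,0,0.6],[0,0,0.75],[0,0,0.9],[0,0,1.05],[0,0,1.2],[0,0,1.35],[0,0,1.5],[0,0,1.65],[0,0,1.8],[0,0,1.95],[0,0,2.1],[0,0,2.25],[0,0,2.4],[0,0,2.55],[0,0,2.618],[0,0,2.618],[0,0,2.618]],"fingers":[36,36,36,36,36,36,36,36,36,36,36,36,36,36,36,36,36,36,36,36]}' 40
python3 - <<'E'
from h import *
o=bot.get_obs(); im=bot.read_camera("wrist"); print(o["moment"],o["tcp_pos"])
cv2.imwrite("pics/w3.png",cv2.resize(im,(800,600),interpolation=cv2.INTER_CUBIC))
E
```

```text
clock: 7.25
tcp_pos: [550.3, 80.7, 106.5]
tool_rot: [0.749, 0.663, 0.0, 0.001]
force: [3.6, -4.5, -1.9]
width: 0.436
gripper_force: 40.0
[-9.31425794e-01 -6.77085386e-01  2.20728512e-04] [550.32778337  80.70575981 106.45851598]
```

View pics/w3.png

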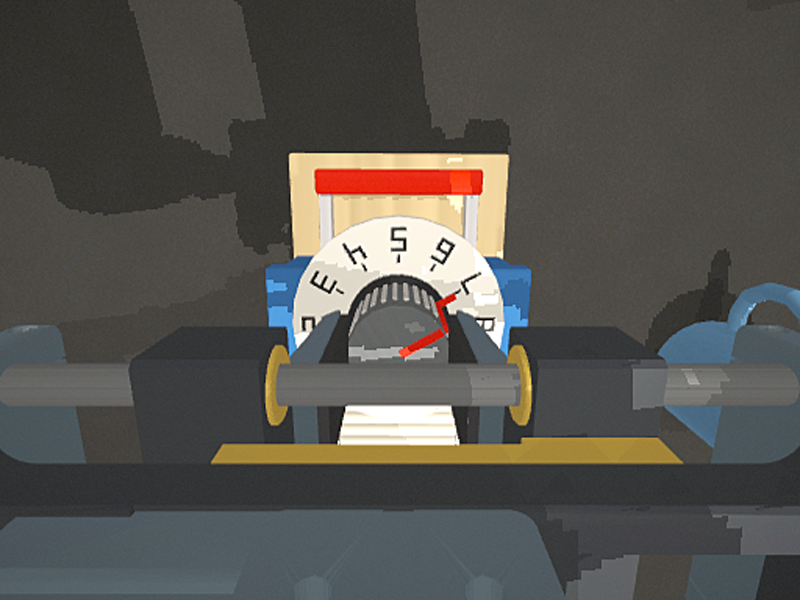

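The wrist picture shows the stripe's foot at (455,297) on the tick of 7, and the stop horizontal, so the tool is aligned with the track. I release, rise, and back off above the panel's rear end.

```bash
python3 -m inch '{"travel":[[0,0,0],[0,0,0],[0,0,0],[0,0,0],[0,0,-50],[0,0,-100],[0,0,-100],[-60,0,-100],[-120,0,-100],[-180,0,-100],[-240,0,-100],[-270,0,-100],[-270,0,-100],[-270,0,-100]],"rotation":[[0,0,0],[0,0,0],[0,0,0],[0,0,0],[0,0,0],[0,0,0],[0,0,0],[0,0,0],[0,0,0],[0,0,0],[0,0,0],[0,0,0],[0,0,0],[0,0,0]],"fingers":[91,91,91,91,91,91,91,60,40,40,40,40,40,40]}' 40
python3 - <<'E'
from h import *
o=bot.get_obs(); im=bot.read_camera("wrist"); np.savez("w4.npz",im=im,**o); print(o["tcp_pos"])
cv2.imwrite("pics/w4.png",cv2.resize(im,(800,600),interpolation=cv2.INTER_CUBIC))
c=cam("wrist",o); u=np.array([.1203,.9927]);v=np.array([-.9927,.1203])
for x,y,z in((-229,40,26),(-229,-40,26),(-290,70,8),(-290,-70,8)):
    X=np.r_[np.array([549.7,81.4])+x*u+y*v,z]; q=c[0]@c[1].T@(X-c[2]); print(x,y,(q[:2]/q[2]*1.5625).round())
E
```

```text
clock: 9.05
tcp_pos: [516.7, -186.1, 205.7]
tool_rot: [0.749, 0.663, -0.0, -0.001]
force: [0.6, 0.1, 0.6]
width: 0.435
gripper_force: 0.0
[ 516.662236   -186.092595    205.72477788]
-229 40 [350. 216.]
-229 -40 [446. 216.]
-290 70 [321. 283.]
-290 -70 [476. 283.]
```

View pics/w4.png

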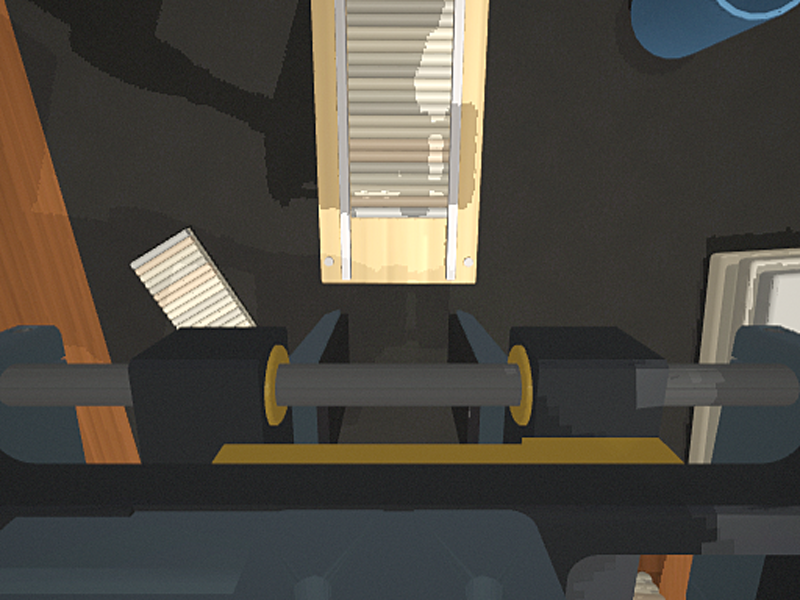

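The view confirms the geometry. The panel's rear edge is at row 216 and the base's rear edge at row 283, both as predicted, and the track centre is at column 399. I lower the fingers, set 40 mm apart, into the track behind the panel.

```bash
python3 -m inch '{"travel":[[0,-0.5,60],[0,-0.5,120],[0,-0.5,170],[0,-0.5,185],[0,-0.5,191],[0,-0.5,191],[0,-0.5,191],[12,-0.5,191],[22,-0.5,191],[30,-0.5,191],[38,-0.5,191],[46,-0.5,191],[54,-0.5,191],[62,-0.5,191],[70,-0.5,191],[78,-0.5,191],[78,-0.5,191]],"rotation":[[0,0,0],[0,0,0],[0,0,0],[0,0,0],[0,0,0],[0,0,0],[0,0,0],[0,0,0],[0,0,0],[0,0,0],[0,0,0],[0,0,0],[0,0,0],[0,0,0],[0,0,0],[0,0,0],[0,0,0]],"fingers":[40,40,40,40,40,40,40,40,40,40,40,40,40,40,40,40,40]}' 40
python3 - <<'E'
from h import *
im=bot.read_camera("top")[130:290,140:360]
cv2.imwrite("pics/t5.png",cv2.resize(im,None,fx=3.6,fy=3.6,interpolation=cv2.INTER_CUBIC))
E
```

```text
clock: 11.22
tcp_pos: [525.9, -108.7, 15.3]
tool_rot: [0.748, 0.663, -0.0, -0.0]
force: [0.5, -0.8, 0.1]
width: 0.437
gripper_force: 0.0
```

View pics/t5.png

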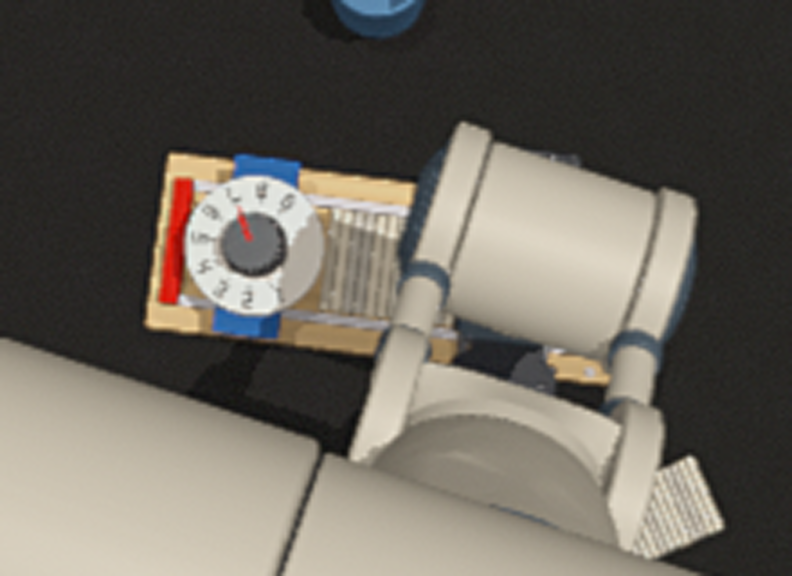

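The top view shows the pointer at 7 (stripe from (250,240) to (240,207)). The panel's front end seems to be at about (328,260), hardly moved. I check this with the wrist camera.

Run:
```python
from h import *
o=bot.get_obs(); im=bot.read_camera("wrist"); print(o["tcp_pos"],o["force"],o["clock"])
cv2.imwrite("pics/w6.png",cv2.resize(im,(800,600),interpolation=cv2.INTER_CUBIC))
t=cam("top"); u=np.array([.1203,.9927])
for p in((330,240),(326,295),(183,240)):
    X=plane(t,(p[0]/3.6+140,p[1]/3.6+130),26); print(X.round(),(X[:2]-[549.7,81.4])@u)
```

```text
[ 525.93109431 -109.1209322    15.34289546] [ 0.55968588 -0.56888708  0.7141834 ] 11.275
[558.  26.  26.] -53.74378731052026
[514.  29.  26.] -55.96485093123374
[558. 142.  26.] 61.07548641302782
```

View pics/w6.png

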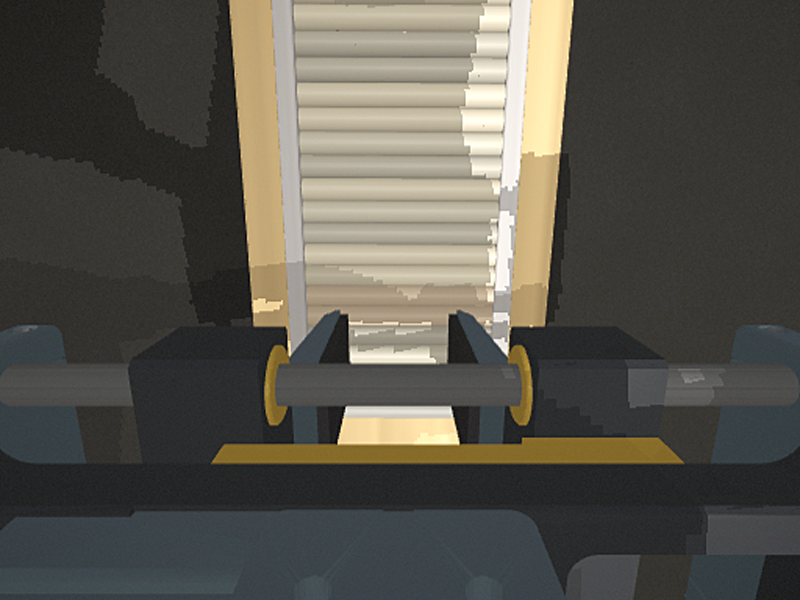

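The wrist view shows the finger tips at (340,315) and (460,315) lying over the panel, with its rear end behind them at row 415. The opened fingers ride higher than the shut ones, so they skimmed above the panel without touching it. I lift, go back, shut the fingers and push with those.

```bash
python3 -m inch '{"travel":[[0,0,-40],[0,0,-40],[-50,0,-40],[-82,0,-40],[-82,0,-40],[-82,0,-40],[-82,0,-40],[-82,0,-20],[-82,0,1],[-82,0,1],[-70,0,1],[-58,0,1],[-50,0,1],[-40,0,1],[-30,0,1],[-20,0,1],[-10,0,1],[-5,0,1],[-5,0,1]],"rotation":[[0,0,0],[0,0,0],[0,0,0],[0,0,0],[0,0,0],[0,0,0],[0,0,0],[0,0,0],[0,0,0],[0,0,0],[0,0,0],[0,0,0],[0,0,0],[0,0,0],[0,0,0],[0,0,0],[0,0,0],[0,0,0],[0,0,0]],"fingers":[40,40,20,0,0,0,0,0,0,0,0,0,0,0,0,0,0,0,0]}' 20
python3 - <<'E'
from h import *
im=bot.read_camera("wrist"); cv2.imwrite("pics/w7.png",cv2.resize(im,(800,600),interpolation=cv2.INTER_CUBIC))
E
```

```text
clock: 13.7
tcp_pos: [525.3, -114.0, 14.3]
tool_rot: [0.748, 0.663, -0.0, -0.0]
force: [-0.6, 0.4, 1.1]
width: 0.004
gripper_force: 0.0
```

View pics/w7.png

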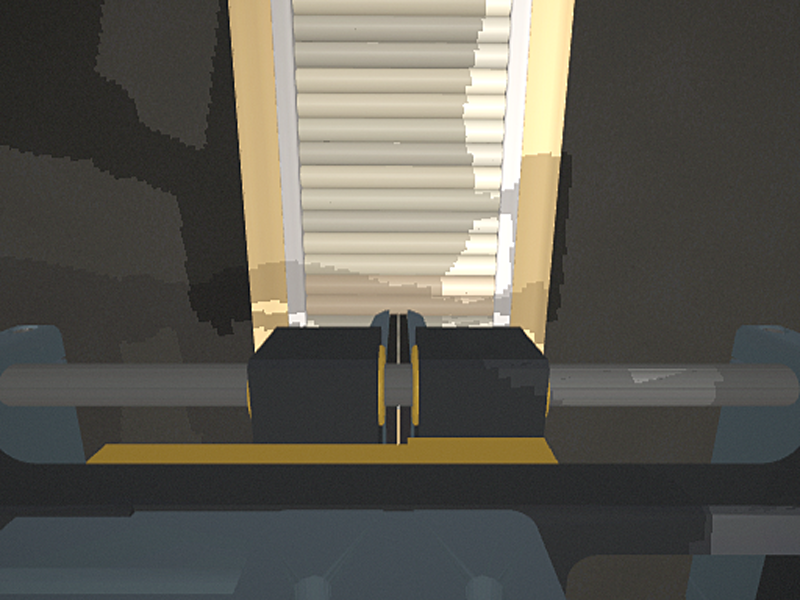

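The panel is now being pushed: its rear edge lies at the shut finger tips, at about row 325. I carry on to near the stop and finish slowly.

```bash
python3 -m inch '{"travel":[[7,0,0],[14,0,0],[21,0,0],[28,0,0],[34,0,0],[40,0,0],[45,0,0],[49,0,0],[52,0,0],[54,0,0],[56,0,0],[56,0,0]],"rotation":[[0,0,0],[0,0,0],[0,0,0],[0,0,0],[0,0,0],[0,0,0],[0,0,0],[0,0,0],[0,0,0],[0,0,0],[0,0,0],[0,0,0]],"fingers":[0,0,0,0,0,0,0,0,0,0,0,0]}' 20
python3 -m inch '{"travel":[[1,0,0],[2,0,0],[3,0,0],[3,0,0]],"rotation":[[0,0,0],[0,0,0],[0,0,0],[0,0,0]],"fingers":[0,0,0,0]}' 20
```

```text
clock: 15.25
tcp_pos: [532.0, -58.6, 14.3]
tool_rot: [0.749, 0.663, -0.0, -0.0]
force: [-0.8, 0.2, 0.0]
width: 0.004
gripper_force: 0.0
clock: 15.75
tcp_pos: [532.4, -55.6, 14.3]
tool_rot: [0.749, 0.663, 0.0, -0.0]
force: [0.2, 0.1, -0.0]
width: 0.006
gripper_force: 0.0
```

```bash
python3 -m inch '{"travel":[[0.7,0,0],[1.4,0,0],[2,0,0],[2,0,0]],"rotation":[[0,0,0],[0,0,0],[0,0,0],[0,0,0]],"fingers":[0,0,0,0]}' 20
python3 -m inch '{"travel":[[0.7,0,0],[1.4,0,0],[2,0,0],[2,0,0]],"rotation":[[0,0,0],[0,0,0],[0,0,0],[0,0,0]],"fingers":[0,0,0,0]}' 20
```

```text
clock: 16.25
tcp_pos: [532.6, -53.7, 14.3]
tool_rot: [0.749, 0.663, 0.0, 0.0]
force: [-0.1, -0.2, 0.2]
width: 0.007
gripper_force: 0.0
clock: 16.75
tcp_pos: [532.8, -51.7, 14.3]
tool_rot: [0.749, 0.663, -0.0, -0.0]
force: [-0.4, 0.2, -0.7]
width: 0.004
gripper_force: 0.0
```

```bash
python3 -m inch '{"travel":[[0.7,0,0],[1.4,0,0],[2,0,0],[2,0,0]],"rotation":[[0,0,0],[0,0,0],[0,0,0],[0,0,0]],"fingers":[0,0,0,0]}' 20
python3 - <<'E'
from h import *
o=bot.get_obs(); im=bot.read_camera("wrist"); np.savez("w8.npz",im=im,**o)
cv2.imwrite("pics/w8.png",cv2.resize(im,(800,600),interpolation=cv2.INTER_CUBIC))
c=cam("wrist",o); u=np.array([.1203,.9927]);v=np.array([-.9927,.1203])
for x,y,z in((-120,40,26),(-120,-40,26),(-125,40,26),(60,0,30)):
    X=np.r_[np.array([549.7,81.4])+x*u+y*v,z]; q=c[0]@c[1].T@(X-c[2]); print(x,y,(q[:2]/q[2]*1.5625).round())
E
```

```text
clock: 17.25
tcp_pos: [533.1, -49.7, 14.3]
tool_rot: [0.749, 0.663, 0.0, 0.0]
force: [-0.0, 0.2, -0.7]
width: 0.006
gripper_force: 0.0
-120 40 [306. 316.]
-120 -40 [492. 316.]
-125 40 [306. 327.]
60 0 [ 399. -211.]
```

View pics/w8.png

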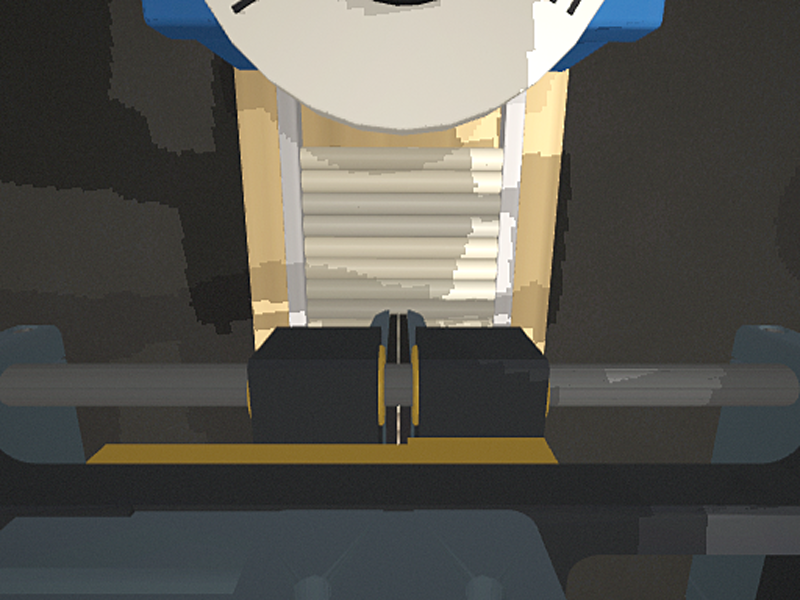

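The panel's front end is still visible at row 150, in front of the drum, so it has not moved. The fingers overlap it without any force. I lower in small steps to feel which height they touch at.

```bash
for i in 1 2; do python3 -m inch '{"travel":[[0,0,1],[0,0,2],[0,0,2]],"rotation":[[0,0,0],[0,0,0],[0,0,0]],"fingers":[0,0,0]}' 20 | grep -E "tcp|force|clock"; done
```

```text
clock: 17.68
tcp_pos: [533.0, -49.7, 12.2]
force: [0.0, -0.4, -0.4]
gripper_force: 0.0
clock: 18.05
tcp_pos: [533.0, -49.8, 10.2]
force: [-0.0, -0.7, -0.0]
gripper_force: 0.0
```

Run:
```python
from h import *
# measure panel height from two wrist views: front end line & rear end seen at w4, w6-like
z={k:np.load(f"w{k}.npz") for k in(1,2,4,8)}; c={k:cam("wrist",dict(v)) for k,v in z.items()}
f=lambda p:(np.array(p)+.5)/1.5625-.5
# front end corners of panel: w1 left (328,238), w1 right(411,190); w8 left(301,148) right(502,148)
r1=ray(c[1],f((411,190)));r2=ray(c[1],f((328,238)));a=ray(c[8],f((301,148)));b=ray(c[8],f((502,148)))
for x in(r1,r2):
    for y in(a,b): print(tri([x,y]))
```

```text
(array([502.71732421,  36.53843073,  13.22802751]), [np.float64(0.2426252747151911), np.float64(0.24262527471518663)])
(array([507.60070712,  18.71570048, 354.68760483]), [np.float64(7.14814895863776), np.float64(7.14814895863775)])
(array([541.95821135,  21.7718438 , 207.71890566]), [np.float64(3.7618296848222066), np.float64(3.761829684822129)])
(array([569.20795678,  24.63883387,  82.47348576]), [np.float64(1.8805426287276015), np.float64(1.8805426287277245)])
```

No picture views are left, so from here I work by numbers. There is still no contact at a TCP height of 10 mm, so I feel further down in 1 mm steps.

```bash
python3 -m inch '{"travel":[[0,0,1],[0,0,1],[0,0,1]],"rotation":[[0,0,0],[0,0,0],[0,0,0]],"fingers":[0,0,0]}' 20 | grep -E "tcp|force|clock"
python3 -m inch '{"travel":[[0,0,1],[0,0,1],[0,0,1]],"rotation":[[0,0,0],[0,0,0],[0,0,0]],"fingers":[0,0,0]}' 20 | grep -E "tcp|force|clock"; python3 -c "
from cell import bot; o=bot.get_obs(); print(o['joint_pos'],o['tcp_pos'],o['force'],o['moment'],o['width'])"
```

```text
clock: 18.42
tcp_pos: [533.1, -49.8, 9.3]
force: [1.2, -0.4, 0.0]
gripper_force: 0.0
clock: 18.8
tcp_pos: [533.1, -49.8, 8.3]
force: [-0.8, 0.2, 0.7]
gripper_force: 0.0
[-2.04627971e-01  6.21573318e-01  1.74551610e+00 -1.53559074e-05
  7.74534718e-01 -8.36099850e-02] [533.08606142 -49.76698393   8.30279616] [-0.82301774  0.15605593  0.69587393] [-0.12352968  0.02029287 -0.01960321] 0.00627952797021547
```

```bash
for i in 1 2 3; do python3 -m inch '{"travel":[[0,0,0.7],[0,0,0.7],[0,0,0.7]],"rotation":[[0,0,0],[0,0,0],[0,0,0]],"fingers":[0,0,0]}' 20 | grep -E "tcp|force: "; done
python3 - <<'E'
from h import *
a=np.load("w8.npz")["im"]; im=bot.read_camera("wrist"); print(np.abs(im.astype(int)-a).mean())
np.savez("w9.npz",im=im,**bot.get_obs())
# where do the rods end in column ~ 200 (left of the gripper block, raw) : brightness profile
for col in (200,215,256,300): print(col,[tuple(im[r,col]) for r in range(60,232,8)])
E
```

```text
tcp_pos: [533.1, -49.8, 7.6]
force: [-0.8, 0.5, -0.5]
gripper_force: 0.0
tcp_pos: [533.1, -49.8, 6.9]
force: [-1.5, -0.8, 0.3]
gripper_force: 0.0
tcp_pos: [533.1, -49.8, 6.2]
force: [0.5, 0.7, -0.1]
gripper_force: 0.0
6.0100758870442705
200 [(np.uint8(197), np.uint8(212), np.uint8(219)), (np.uint8(135), np.uint8(146), np.uint8(153)), (np.uint8(104), np.uint8(150), np.uint8(176)), (np.uint8(104), np.uint8(149), np.uint8(177)), (np.uint8(107), np.uint8(148), np.uint8(173)), (np.uint8(177), np.uint8(200), np.uint8(209)), (np.uint8(136), np.uint8(155), np.uint8(165)), (np.uint8(174), np.uint8(197), np.uint8(207)), (np.uint8(141), np.uint8(155), np.uint8(163)), (np.uint8(156), np.uint8(174), np.uint8(181)), (np.uint8(148), np.uint8(166), np.uint8(173)), (np.uint8(154), np.uint8(170), np.uint8(176)), (np.uint8(166), np.uint8(190), np.uint8(199)), (np.uint8(160), np.uint8(185), np.uint8(195)), (np.uint8(148), np.uint8(170), np.uint8(180)), (np.uint8(124), np.uint8(145), np.uint8(154)), (np.uint8(150), np.uint8(167), np.uint8(174)), (np.uint8(129), np.uint8(144), np.uint8(148)), (np.uint8(13
[... 2553 characters left out ...]
9)), (np.uint8(178), np.uint8(201), np.uint8(210)), (np.uint8(134), np.uint8(148), np.uint8(155)), (np.uint8(163), np.uint8(178), np.uint8(186)), (np.uint8(145), np.uint8(163), np.uint8(169)), (np.uint8(157), np.uint8(171), np.uint8(178)), (np.uint8(162), np.uint8(186), np.uint8(195)), (np.uint8(233), np.uint8(255), np.uint8(255)), (np.uint8(216), np.uint8(240), np.uint8(253)), (np.uint8(212), np.uint8(239), np.uint8(249)), (np.uint8(235), np.uint8(255), np.uint8(255)), (np.uint8(142), np.uint8(157), np.uint8(164)), (np.uint8(132), np.uint8(147), np.uint8(154)), (np.uint8(41), np.uint8(42), np.uint8(41)), (np.uint8(38), np.uint8(39), np.uint8(34)), (np.uint8(38), np.uint8(37), np.uint8(35))]
```

```bash
python3 -m inch '{"travel":[[0,0,0.5],[0,0,1]],"rotation":[[0,0,0],[0,0,0]],"fingers":[0,0]}' 20 | grep -E "tcp|force: "
python3 -m inch '{"travel":[[0,0,0.5],[0,0,1]],"rotation":[[0,0,0],[0,0,0]],"fingers":[0,0]}' 20 | grep -E "tcp|force: "
```

```text
tcp_pos: [533.1, -49.8, 5.2]
force: [0.2, -0.0, 0.2]
gripper_force: 0.0
tcp_pos: [533.1, -49.8, 4.2]
force: [0.8, -0.5, 0.6]
gripper_force: 0.0
```

```bash
python3 -m inch '{"travel":[[0,0,0.5],[0,0,1]],"rotation":[[0,0,0],[0,0,0]],"fingers":[0,0]}' 20 | grep -E "tcp|force: "
```

```text
tcp_pos: [533.1, -49.8, 3.2]
force: [-0.1, 0.0, 0.1]
gripper_force: 0.0
```

The wrist pictures explain it. At 40 mm opening the pads' spacing in pixels puts the tips about 22 mm behind the reported TCP, so the fingers were hovering above the panel. I touch down gently to calibrate that offset.

```bash
python3 -m inch '{"travel":[[0,0,0.5],[0,0,1]],"rotation":[[0,0,0],[0,0,0]],"fingers":[0,0]}' 20 | grep -E "tcp|force: "
```

```text
tcp_pos: [533.1, -49.8, 2.6]
force: [-4.0, 0.3, 20.6]
gripper_force: 10.0
```

```bash
python3 -m inch '{"travel":[[0,0,0.5],[0,0,1]],"rotation":[[0,0,0],[0,0,0]],"fingers":[0,0]}' 20 | grep -E "tcp|force: "
```

```text
tcp_pos: [533.1, -49.8, 2.5]
force: [-9.2, 1.8, 42.7]
gripper_force: 21.1
```

```bash
python3 -m inch '{"travel":[[0,0,0.5],[0,0,1]],"rotation":[[0,0,0],[0,0,0]],"fingers":[0,0]}' 20 | grep -E "tcp|force: |clock"
```

```text
clock: 21.48
tcp_pos: [533.2, -49.8, 2.5]
force: [-14.9, 1.8, 64.9]
gripper_force: 32.3
```

The touch comes at a TCP height of 2.9 mm against the panel top at 26 mm, so the tips sit about 23 mm behind the reported TCP. I lift, go back behind the panel, and lower so the tips are about 6 mm above the track floor.

```bash
python3 -m inch '{"travel":[[0,0,-15],[0,0,-35],[-50,0,-35],[-100,0,-35],[-136,0,-35],[-136,0,-35],[-136,0,-15],[-136,0,0],[-136,0,6],[-136,0,9],[-136,0,9],[-136,0,9]],"rotation":[[0,0,0],[0,0,0],[0,0,0],[0,0,0],[0,0,0],[0,0,0],[0,0,0],[0,0,0],[0,0,0],[0,0,0],[0,0,0],[0,0,0]],"fingers":[0,0,0,0,0,0,0,0,0,0,0,0]}' 20
python3 - <<'E'
from h import *
# pointer check from top: red blobs
im=bot.read_camera("top"); t=cam("top"); 
m=red(im); ys,xs=np.nonzero(m); P=np.array([plane(t,(x,y),134)[:2] for x,y in zip(xs,ys)]); k=np.hypot(*(P-[549.7,79]).T)<40
d=P[k]-[549.7,79.5]; print(k.sum(),d.mean(0),"deg",np.degrees(np.arctan2(*d.mean(0)[::-1])),"want",23)
E
```

```text
clock: 22.98
tcp_pos: [516.9, -184.8, -8.4]
tool_rot: [0.749, 0.663, 0.0, 0.0]
force: [-0.5, 0.8, 0.2]
width: 0.002
gripper_force: 0.0
5 [11.36393604  6.76831606] deg 30.77786327162346 want 23
```

```bash
python3 -m inch '{"travel":[[7,0,0],[14,0,0],[19,0,0],[23,0,0],[26,0,0],[30,0,0],[36,0,0],[43,0,0],[50,0,0],[57,0,0],[64,0,0],[71,0,0],[78,0,0],[85,0,0],[85,0,0]],"rotation":[[0,0,0],[0,0,0],[0,0,0],[0,0,0],[0,0,0],[0,0,0],[0,0,0],[0,0,0],[0,0,0],[0,0,0],[0,0,0],[0,0,0],[0,0,0],[0,0,0],[0,0,0]],"fingers":[0,0,0,0,0,0,0,0,0,0,0,0,0,0,0]}' 20
cat > v.py <<'E'
from h import *
o=bot.get_obs(); im=bot.read_camera("wrist"); np.savez("w10.npz",im=im,**o); c=cam("wrist",o)
u=np.array([.1203,.9927]);v=np.array([-.9927,.1203])
h=cv2.cvtColor(im,cv2.COLOR_BGR2HSV)
# sample along the track (plane z=26) left and right of the gripper: saturation, high=wood, low=panel
for y in(-25,0,25):
    s=[]
    for x in range(-170,-40,5):
        X=np.r_[np.array([549.7,81.4])+x*u+y*v,26]; q=c[0]@c[1].T@(X-c[2]); a,b=(q[:2]/q[2]).round().astype(int)
        s.append((x,int(h[b,a,1]),int(h[b,a,2])) if 0<=a<512 and 0<=b<384 else (x,))
    print(y,s)
E
python3 v.py
```

```text
clock: 24.9
tcp_pos: [526.9, -99.8, -8.9]
tool_rot: [0.748, 0.663, -0.0, -0.0]
force: [1.0, -0.9, -0.2]
width: 0.005
gripper_force: 0.0
-25 [(-170, 28, 46), (-165, 98, 205), (-160, 17, 213), (-155, 14, 176), (-150, 58, 198), (-145, 66, 173), (-140, 35, 211), (-135, 38, 167), (-130, 39, 192), (-125, 35, 168), (-120, 35, 173), (-115, 62, 189), (-110, 63, 177), (-105, 53, 202), (-100, 49, 147), (-95, 40, 204), (-90, 47, 174), (-85, 44, 197), (-80, 34, 164), (-75, 32, 167), (-70, 37, 181), (-65, 50, 139), (-60, 42, 199), (-55,), (-50,), (-45,)]
0 [(-170, 9, 29), (-165, 18, 29), (-160, 17, 137), (-155, 18, 139), (-150, 58, 197), (-145, 65, 172), (-140, 38, 213), (-135, 36, 168), (-130, 36, 191), (-125, 35, 167), (-120, 35, 174), (-115, 60, 188), (-110, 65, 181), (-105, 54, 203), (-100, 46, 149), (-95, 41, 206), (-90, 47, 174), (-85, 42, 198), (-80, 34, 163), (-75, 36, 168), (-70, 38, 181), (-65, 49, 146), (-60, 42, 202), (-55,), (-50,), (-45,)]
25 [(-170, 32, 40), (-165, 106, 171), (-160, 20, 140), (-155, 17, 137), (-150, 63, 170), (-145, 65, 173), (-140, 39, 210), (-135, 39, 168), (-130, 37, 192), (-125, 34, 165), (-120, 34, 173), (-115, 61, 188), (-110, 64, 179), (-105, 57, 202), (-100, 47, 146), (-95, 40, 206), (-90, 48, 175), (-85, 44, 198), (-80, 38, 163), (-75, 35, 167), (-70, 36, 179), (-65, 44, 145), (-60, 40, 197), (-55,), (-50,), (-45,)]
```

The wood now begins at about x = -165 behind the panel, so it is moving with the fingers. I push on to just before the stop, then creep.

```bash
python3 -m inch '{"travel":[[7,0,0],[14,0,0],[20,0,0],[26,0,0],[31,0,0],[35,0,0],[37,0,0],[38,0,0],[38,0,0]],"rotation":[[0,0,0],[0,0,0],[0,0,0],[0,0,0],[0,0,0],[0,0,0],[0,0,0],[0,0,0],[0,0,0]],"fingers":[0,0,0,0,0,0,0,0,0]}' 20
python3 v.py | cut -c1-330
```

```text
clock: 26.08
tcp_pos: [531.5, -62.7, -8.8]
tool_rot: [0.749, 0.663, 0.0, -0.0]
force: [0.6, 0.2, -0.9]
width: 0.006
gripper_force: 0.0
-25 [(-170, 31, 50), (-165, 0, 48), (-160, 11, 48), (-155, 18, 43), (-150, 16, 47), (-145, 21, 48), (-140, 6, 42), (-135, 18, 42), (-130, 100, 84), (-125, 44, 181), (-120, 15, 216), (-115, 66, 179), (-110, 60, 196), (-105, 42, 201), (-100, 46, 189), (-95, 33, 200), (-90, 38, 135), (-85, 29, 191), (-80, 62, 178), (-75, 58, 199), 
0 [(-170, 98, 201), (-165, 99, 201), (-160, 3, 79), (-155, 6, 81), (-150, 12, 84), (-145, 80, 111), (-140, 101, 137), (-135, 99, 137), (-130, 101, 136), (-125, 49, 130), (-120, 19, 147), (-115, 62, 193), (-110, 60, 196), (-105, 43, 200), (-100, 45, 191), (-95, 33, 201), (-90, 36, 133), (-85, 28, 192), (-80, 62, 177), (-75, 59, 1
25 [(-170, 5, 48), (-165, 17, 46), (-160, 12, 44), (-155, 10, 50), (-150, 15, 51), (-145, 31, 50), (-140, 31, 41), (-135, 23, 44), (-130, 81, 66), (-125, 31, 132), (-120, 15, 150), (-115, 65, 165), (-110, 62, 170), (-105, 42, 200), (-100, 45, 191), (-95, 34, 195), (-90, 38, 167), (-85, 32, 191), (-80, 63, 178), (-75, 58, 199), (
```

```bash
python3 -m inch '{"travel":[[1,0,0],[2,0,0],[3,0,0],[4,0,0],[4,0,0]],"rotation":[[0,0,0],[0,0,0],[0,0,0],[0,0,0],[0,0,0]],"fingers":[0,0,0,0,0]}' 20 | grep -E "tcp|force: |clock"
```

```text
clock: 26.75
tcp_pos: [532.0, -58.6, -8.8]
force: [0.1, 0.5, -0.3]
gripper_force: 0.0
```

```bash
python3 -m inch '{"travel":[[0.7,0,0],[1.4,0,0],[2,0,0],[2,0,0]],"rotation":[[0,0,0],[0,0,0],[0,0,0],[0,0,0]],"fingers":[0,0,0,0]}' 20 | grep -E "tcp|force: |clock"
```

```text
clock: 27.25
tcp_pos: [532.2, -56.6, -8.8]
force: [0.2, 0.3, -0.1]
gripper_force: 0.0
```

```bash
python3 -m inch '{"travel":[[0.5,0,0],[1,0,0],[1.5,0,0],[1.5,0,0]],"rotation":[[0,0,0],[0,0,0],[0,0,0],[0,0,0]],"fingers":[0,0,0,0]}' 20 | grep -E "tcp|force: |clock"
```

```text
clock: 27.75
tcp_pos: [532.2, -55.8, -8.8]
force: [-2.0, -8.2, -0.1]
gripper_force: 4.1
```

A reaction of 8 N along the track with the TCP at x = -138 means the panel is against the stop. I back off, lift clear, and check.

```bash
python3 -m inch '{"travel":[[-1,0,0],[-5,0,0],[-25,0,0],[-40,0,0],[-40,0,-40],[-40,0,-90],[-40,0,-140],[-40,0,-180],[-40,0,-180],[-40,0,-180]],"rotation":[[0,0,0],[0,0,0],[0,0,0],[0,0,0],[0,0,0],[0,0,0],[0,0,0],[0,0,0],[0,0,0],[0,0,0]],"fingers":[0,0,0,0,0,0,0,0,0,0]}' 20 | grep -E "tcp|force: |clock"
cat > v2.py <<'E'
from h import *
o=bot.get_obs(); im=bot.read_camera("wrist"); np.savez("w11.npz",im=im,**o); c=cam("wrist",o)
u=np.array([.1203,.9927]);v=np.array([-.9927,.1203]); h=cv2.cvtColor(im,cv2.COLOR_BGR2HSV)
def px(x,y,z):
    X=np.r_[np.array([549.7,81.4])+x*u+y*v,z]; q=c[0]@c[1].T@(X-c[2]); return (q[:2]/q[2]).round().astype(int)
for y in(-20,20):
    print(y,[(x,int(h[px(x,y,26)[1],px(x,y,26)[0],1])) for x in range(-136,-60,2) if 0<=px(x,y,26)[1]<384])
# sideways: panel edges at x=-100
print([(y,*[int(k) for k in h[px(-100,y,26)[1],px(-100,y,26)[0],1:]]) for y in range(-54,56,3)])
# pointer: red on collar top
m=red(im); print(blobs(m,4)[0],px(0,0,134))
ys,xs=np.nonzero(m); P=np.array([plane(c,(a,b),134)[:2]-[549.7,81.4] for a,b in zip(xs,ys)]); k=np.hypot(*P.T)<30
if k.any(): print(k.sum(),"pointer deg",np.degrees(np.arctan2(*P[k].mean(0)[::-1])),"want 23")
E
python3 v2.py
```

```text
clock: 29.0
tcp_pos: [527.1, -95.5, 170.7]
force: [-0.4, -1.1, -0.1]
gripper_force: 0.0
-20 [(-136, 69), (-134, 105), (-132, 101), (-130, 98), (-128, 100), (-126, 63), (-124, 68), (-122, 65), (-120, 100), (-118, 18), (-116, 19), (-114, 14), (-112, 13), (-110, 59), (-108, 53), (-106, 34), (-104, 55), (-102, 56), (-100, 42), (-98, 29), (-96, 35), (-94, 42), (-92, 34), (-90, 30), (-88, 16), (-86, 32), (-84, 40), (-82, 29), (-80, 35), (-78, 34), (-76, 35), (-74, 70), (-72, 50), (-70, 34), (-68, 52), (-66, 67), (-64, 55), (-62, 30)]
20 [(-136, 101), (-134, 101), (-132, 101), (-130, 101), (-128, 103), (-126, 102), (-124, 100), (-122, 102), (-120, 93), (-118, 4), (-116, 20), (-114, 18), (-112, 19), (-110, 73), (-108, 66), (-106, 56), (-104, 62), (-102, 61), (-100, 48), (-98, 45), (-96, 39), (-94, 47), (-92, 42), (-90, 40), (-88, 37), (-86, 38), (-84, 32), (-82, 39), (-80, 34), (-78, 32), (-76, 36), (-74, 68), (-72, 64), (-70, 56), (-68, 61), (-66, 65), (-64, 65), (-62, 60)]
[(-54, 100, 198), (-51, 101, 196), (-48, 1, 186), (-45, 13, 182), (-42, 12, 187), (-39, 44, 178), (-36, 45, 193), (-33, 37, 245), (-30, 36, 245), (-27, 39, 245), (-24, 38, 244), (-21, 38, 246), (-18, 38, 246), (-15, 38, 248), (-12, 42, 214), (-9, 47, 180), (-6, 45, 180), (-3, 48, 181), (0, 46, 181), (3, 48, 180), (6, 48, 181), (9, 48, 180), (12, 49, 181), (15, 48, 181), (18, 46, 181), (21, 48, 181), (24, 48, 179), (27, 47, 179), (30, 48, 181), (33, 47, 180), (36, 46, 181), (39, 52, 166), (42, 12, 191), (45, 15, 183), (48, 1, 180), (51, 105, 195), (54, 105, 190)]
[] [255 -46]Traceback (most recent call last):
  File "v2.py", line 12, in <module>
    ys,xs=np.nonzero(m); P=np.array([plane(c,(a,b),134)[:2]-[549.7,81.4] for a,b in zip(xs,ys)]); k=np.hypot(*P.T)<30
                                                                                                    ~~~~~~~~^^^^^^
TypeError: hypot() takes from 2 to 3 positional arguments but 0 were given
```

The panel's rear end reads x = -119, seen from straight above, against -120 for home, and it is centred between the rails. Now I check the pointer from above the collar.

```bash
python3 -m inch '{"travel":[[20,0,-40],[60,0,-40],[100,0,-40],[110,0,-40],[110,0,-40]],"rotation":[[0,0,0],[0,0,0],[0,0,0],[0,0,0],[0,0,0]],"fingers":[0,0,0,0,0]}' 20 | grep -E "tcp|force: |clock"
sed -i 's/^for y in(-20,20).*/for y in ():/' v2.py; python3 v2.py
```

```text
clock: 29.68
tcp_pos: [540.5, 14.3, 210.3]
force: [0.2, 0.3, -0.3]
gripper_force: 0.0
[(-54, 70, 255), (-51, 77, 255), (-48, 6, 250), (-45, 9, 244), (-42, 6, 250), (-39, 62, 235), (-36, 45, 209), (-33, 44, 209), (-30, 45, 208), (-27, 44, 208), (-24, 43, 207), (-21, 44, 208), (-18, 44, 219), (-15, 45, 219), (-12, 44, 218), (-9, 43, 218), (-6, 43, 218), (-3, 46, 217), (0, 43, 216), (3, 39, 221), (6, 40, 219), (9, 38, 221), (12, 44, 210), (15, 44, 201), (18, 47, 200), (21, 46, 201), (24, 45, 202), (27, 46, 199), (30, 45, 200), (33, 46, 199), (36, 46, 199), (39, 50, 203), (42, 5, 255), (45, 10, 240), (48, 80, 219), (51, 88, 253), (54, 87, 249)]
[(np.int32(1015), array([256.1,  60.1])), (np.int32(93), array([269. , 109.5]))] [256 117]
93 pointer deg 21.5598345570348 want 23
```

The pointer reads 21.6° against 23.1° for number 7, the panel is home, and the robot is clear of everything.

```bash
python3 -c "
from cell import bot; print(bot.close_job())"
```

```text
the job is handed in; nothing more can be done
None
```

I handed the job in with the collar clicked at 7 and the panel home against the end stop. My last measurements put the pointer within about 2° of 7 and the panel's rear end about 1 mm from its home position; the hand-in returned no verdict.

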